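# Sort the loose consumables into their holders

## Robot

A 6-joint arm with a two-finger parallel gripper is mounted at the origin on a cart in front of the work surface, level with it; the furniture and walls round the work are solid. World frame = base frame: x ahead of the robot, y to its left, z up, the work surface at z = 0. Lengths are in m, angles in rad, forces in N, time in s.
With the tool pointing down it reaches from about 0.325 to 0.875 m from the base axis. Payload 4.4 kg.
Tool frame: the origin (TCP) lies between the finger pads; the fingertips stand 11 mm ahead of it and the grasp point (between the pads) lies 8 mm behind it; z points along the fingers, y is the line along which they close (so a half turn about z gives the same grasp; the last joint's range is limited). The gripper opens to 85 mm and grips with 20 to 120 N. Pads are 22 mm wide; open, the fingers measure 114 mm over their backs; the gripper's body (76 mm by 85 mm) begins 54 mm behind the grasp point. The pads swing forward as they close: fully open they stand 13 mm farther back than shut.
Start: joints at [1.183, 0.207, 1.542, -0, 1.393, -0.15], TCP at [0.135, 0.559, 0.242] pointing down, gripper open.
Joint ranges: [-2.73, 2.73], [-0.86, 2.22], [0.23, 2.46], [-1.11, 4.25], [0.08, 2.63], [-2.82, 2.82]. Speed limits (rad/s): [2.79, 2.79, 3.14, 3.14, 3.14, 3.14].

## Interface

Orientations are given as a unit quaternion [w, x, y, z].
In Python, from plant import arm gives the robot as it stands. The module is installed in compiled form; this text tells all that it offers.
- The arm moves only by the shell command python3 -m jog 'ROWS'. ROWS is JSON, a list of rows, each a list of 3 entries, a list of its own where there are three numbers: the shift along the tool's x, y, z as a fraction of full scale, then the turn, a rotation vector about the tool's x, y, z as a fraction of full scale, then the opening, from 0 (shut) to 1 (fully open). A call has 1 to 5 rows; each row shifts and turns the commanded pose from where the row before left it, along the tool's axes as they then stand; what a row does not reach is not made up. Full scale, the value 1, is 0.025 m for a shift and 0.15 rad for a turn. A row lasts 1/10 s, in which the tool goes at most 50 mm and 8.59 degrees, less where a joint would pass 70% of its speed; a pose out of reach is approached as far as the arm can. A call with a number of a shift or a turn outside -1 to 1 is refused whole. A call with a gripper value outside its range is refused whole. The fingers move at their own pace and stop on an object; the grip force is fixed at half the most. Time passes only in rows, so rows that do not move let the fingers close. It gives the time, the measured TCP pose, the force, the opening and the grip force at its end, in the units of the state.
- arm.read_state(): the state, without advancing time (a new reading comes with each control period).
- arm.grab_frame(name): name is "scene" or "top" or "wrist"; returns a dict with "color" (384x512x3 uint8, red, green, blue), "range_z" (384x512 float32, m along the optical axis (not along the pixel's ray), 0 where there is no reading), "fovy" (degrees; the focal length in pixels is half the picture's height over the tangent of half this angle, whatever the lens; pixels are square), "cx", "cy" (the principal point, pixels), "k1" (the pictures are not rectified: a ray, as slopes to the right and down, at radius r is drawn at 1 + k1 r^2 times it, then the intrinsics apply), "xyz" and "rotation" of the camera in the world; the wrist camera has in their place "hand_eye" (4x4, takes a point from camera to tool coordinates, whose origin is the TCP and whose axes are the flange's). Camera axes: x right, y down, z forward; pixel columns grow to the right and rows downward; lengths in m; the calibration is good to about 2 mm. A picture is of the moment at which its call begins: read the wrist's pose just before it.
- arm.hand_in(): hands the job in; it is judged then, once.
Trained networks look in the newest picture that a camera, given by its name, has taken for a name from the list of things; names that differ only in an ending like _2 or _b are one class to them, and where a whole thing is asked for, a point or a joint stands for the part that bears it (a point fixed in the world has none). Each returns a list of dicts, best first, with "p" (0 to 1); they miss things now and then, are a little off and sometimes report something else, mostly with a low value. They report only what shows in the picture. A call takes as long as a camera call.
- arm.masks_of(camera, name): "pixels" (384x512 bool, what is visible of it) and "at" ([column, row] in pixels, amid what is visible of it).
The state is a dict: "time_s": time; "qpos": joint angles; "qd": joint speeds; "joint_efforts": joint torques, N m; "eef_pos": TCP position; "tool_rot": TCP orientation; "force": force on the tool from outside, world axes, zero at the start; "wrist_torque": the same for the moment, N m; "opening": finger opening in m; "finger_force": force on a finger pad.
Only numpy, scipy, OpenCV 4.12 (cv2) and the standard library are available. Lean on these libraries where they do the work, as an engineer would, in place of code of your own. Each camera call takes 0.05 s, during which the arm holds its last target. There are 200 camera calls.

## Task

Clear the five loose consumables off the bench, each into the holder made for its kind. Put both tape rolls flat over the hub of the tape stand, the wide-cored roll at the bottom, down on the base plate, and the narrow-cored roll on top of it; stand the two screw-lid tubs upright on the floor of the tub holder's cups, the wide tub in the wide cup and the narrow tub in the narrow cup; and lay the battery cell down in the bay of the charger, flat on its floor and either way round. Leave everything released and at rest.

Things in the scene. Friction and masses are not known exactly. Their poses are not given: they have to be found in the camera images.
- wide_core_roll: roll of black tape lying flat: a ring 62 mm across and 19 mm high with a wide open core, bore 38 mm, lined with cardboard. Origin: centre of its underside; z up.
- narrow_core_roll: roll of beige tape lying flat: a ring 50 mm across and 19 mm high with a narrow open core, bore 25 mm, lined with cardboard. Origin: centre of its underside; z up.
- big_tub: wide low tub with a yellow screw lid, standing upright: 58 mm across the lid, 54 mm across the body, 36 mm high, the lid being the upper 12 mm. Origin: centre of its underside; z up.
- small_tub: narrow white tub with a red screw lid, standing upright: 35 mm across the lid, 33 mm across the body, 42 mm high, the lid being the upper 14 mm. Origin: centre of its underside; z up.
- cell: round blue battery cell lying on its side: 18 mm diameter, 66 mm long, its length along its y axis. Origin: on its skin, the underside as it lies at the start, so it goes round when the cell rolls; use cell_mid for the position.
- cell_mid (a point): the middle of the battery cell, on its axis, 9 mm above the bench when it lies there; y runs along the cell.
- tape_stand: fixed tape stand: round grey base plate 96 mm across, top at z 8 mm; upright black hub in two steps: lower 29 mm in diameter to z 22 mm, tapering to 21 mm at z 26; upper 16 mm to z 45, rounded to a tip at z 55. The wide core goes round the lower step, resting at z 8; the narrow core round the upper step, resting on the wide roll at z 27. Origin: centre of its underside; z up.
- tub_holder: fixed tub holder: grey plate 80 mm (x) by 138 mm (y) with two round open cups. Wide cup: centre at x 0, y -28 mm in this body's frame, 66 mm inside, mouth flaring to 76. Narrow cup: centre at x 0, y +42 mm, 42 mm inside, mouth flaring to 52. Floors at z 6 mm, rims at z 22 mm. Origin: centre of the underside; z up.
- charger: fixed charger: pale grey case 62 mm (x) by 116 mm (y); bay floor at z 12 mm. The cell lies along y over the origin, axis at z 21. End walls (75 mm apart at the floor) and four 16 mm long cheeks by the cell's ends (25 mm apart at the floor, 43 at the top) slant outward, tops at z 29; the sides are open to the floor for 21 mm either side of the middle. Origin: underside centre; z up.

How it is judged:
By the outcome, as a careful person would: the job done as asked, in the order asked, and still so for the second after the job is handed in, with the robot touching nothing.
It also fails if it takes over 120 s, if anything falls off the work surface, if the arm or the gripper's body presses on something with over 40 N, if the wrist force passes 120 N, or if a joint passes its speed limit or range.

## Working session

There is one attempt and no reset: what is moved stays moved. The work goes in short steps, Python scripts to look and compute and a shell command to move; the robot and the scene stay as the last step left them, time stands still between calls to the robot, and variables do not carry over. Pictures are saved under pics/ and viewed, at most 14 in all, crops included, and the job is handed in when it is done.

```bash
mkdir -p pics
cat > h.py <<'E'
import numpy as np, cv2
from scipy.spatial.transform import Rotation as R
from plant import arm
def quat(q): return R.from_quat([q[1],q[2],q[3],q[0]])
def campose(f,st):
    if 'hand_eye' in f:
        T=np.eye(4);T[:3,:3]=quat(st['tool_rot']).as_matrix();T[:3,3]=st['eef_pos'];return T@np.array(f['hand_eye'])
    T=np.eye(4);r=np.array(f['rotation'],float)
    T[:3,:3]=r if r.shape==(3,3) else quat(r).as_matrix()
    T[:3,3]=f['xyz'];return T
def grab(cam,png=None):
    st=arm.read_state();f=arm.grab_frame(cam);T=campose(f,st)
    if png: cv2.imwrite('pics/'+png,f['color'][:,:,::-1])
    return f,T
def cloud(f,T):
    h,w=f['range_z'].shape;F=h/2/np.tan(np.radians(f['fovy'])/2)
    K=np.array([[F,0,f['cx']],[0,F,f['cy']],[0,0,1]]);v,u=np.mgrid[:h,:w]
    p=cv2.undistortPoints(np.stack([u,v],-1).reshape(-1,1,2).astype(np.float64),K,np.array([f['k1'],0,0,0.])).reshape(h,w,2)
    z=f['range_z'];P=np.dstack([p[...,0]*z,p[...,1]*z,z])
    W=P@T[:3,:3].T+T[:3,3];W[z==0]=np.nan;return W
NAMES=['wide_core_roll','narrow_core_roll','big_tub','small_tub','cell','tape_stand','tub_holder','charger']
def look(cam,names=NAMES,png=None):
    f,T=grab(cam,png);W=cloud(f,T);out={}
    for n in names:
        for m in arm.masks_of(cam,n)[:2]:
            P=W[m['pixels']];P=P[~np.isnan(P[:,0])]
            if m['p']<.3 or len(P)<15: continue
            zt=np.percentile(P[:,2],97);Q=P[P[:,2]>zt-.006].astype(np.float32)
            c,r=cv2.minEnclosingCircle(Q[:,:2]);b=cv2.minAreaRect(P[:,:2].astype(np.float32))
            print(cam,n,'p%.2f'%m['p'],'at',np.round(m['at']),'n',len(P),'ztop %.3f'%zt,'zmin %.3f'%np.percentile(P[:,2],3),'circ',np.round(c,4),'d %.3f'%(2*r),'rect',np.round(b[0],4),np.round(b[1],3),'%.1f'%b[2])
            out.setdefault(n,(m,P))
    return f,T,W,out
E
python3 - <<'E'
from h import *
s=arm.read_state();print({k:np.round(v,3) for k,v in s.items()})
look('top',png='top0.png');look('scene',png='scene0.png')
E
```

```text
{'time_s': np.float64(0.0), 'qpos': array([ 1.183,  0.207,  1.543,  0.   ,  1.393, -0.151]), 'qd': array([ 0.002, -0.   , -0.001,  0.001,  0.001,  0.001]), 'joint_efforts': array([ 1.0000e-03, -3.8303e+01, -2.9160e+01, -0.0000e+00,  1.1000e-02,
       -0.0000e+00]), 'eef_pos': array([0.135, 0.558, 0.241]), 'tool_rot': array([-0.   ,  0.119,  0.993, -0.001]), 'force': array([-0.274, -0.415, -0.731]), 'wrist_torque': array([0.009, 0.039, 0.006]), 'finger_force': np.float64(0.0), 'opening': np.float64(0.085)}Traceback (most recent call last):
  File "<stdin>", line 3, in <module>
  File "h.py", line 29, in look
    c,r=cv2.minEnclosingCircle(Q[:,:2]);b=cv2.minAreaRect(P[:,:2].astype(np.float32))
        ~~~~~~~~~~~~~~~~~~~~~~^^^^^^^^^
cv2.error: OpenCV(4.12.0) /io/opencv/modules/imgproc/src/shapedescr.cpp:201: error: (-215:Assertion failed) count >= 0 && (depth == CV_32F || depth == CV_32S) in function 'minEnclosingCircle'
```

```bash
sed -i 's/minEnclosingCircle(Q\[:,:2\])/minEnclosingCircle(np.ascontiguousarray(Q[:,:2]))/' h.py
python3 - <<'E'
from h import *
look('top',png='top1.png');look('scene',png='scene1.png')
E
```

```text
top wide_core_roll p0.68 at [215. 223.] n 309 ztop 0.021 zmin -0.002 circ [0.4253 0.1414] d 0.062 rect [0.4262 0.1435] [0.067 0.06 ] 65.4
top narrow_core_roll p0.61 at [132. 220.] n 269 ztop 0.021 zmin -0.001 circ [0.4279 0.3778] d 0.052 rect [0.4289 0.3792] [0.055 0.048] 53.5
top big_tub p0.61 at [178. 220.] n 373 ztop 0.038 zmin 0.030 circ [0.4352 0.2509] d 0.057 rect [0.4379 0.2523] [0.063 0.055] 25.2
top big_tub p0.39 at [343. 226.] n 174 ztop 0.044 zmin 0.002 circ [ 0.418  -0.1767] d 0.034 rect [ 0.4182 -0.1813] [0.031 0.043] 1.5
top small_tub p0.74 at [344. 227.] n 139 ztop 0.044 zmin 0.017 circ [ 0.4178 -0.1755] d 0.032 rect [ 0.4167 -0.1748] [0.029 0.03 ] 1.5
top cell p0.64 at [388. 218.] n 138 ztop 0.018 zmin 0.009 circ [ 0.4515 -0.3013] d 0.061 rect [ 0.4522 -0.3041] [0.061 0.016] 14.2
top tape_stand p0.82 at [142. 173.] n 913 ztop 0.042 zmin 0.004 circ [0.5597 0.364 ] d 0.016 rect [0.5595 0.3634] [0.094 0.092] 4.7
top tape_stand p0.47 at [340. 230.] n 195 ztop 0.044 zmin -0.002 circ [ 0.4181 -0.1769] d 0.035 rect [ 0.422  -0.1777] [0.035 0.042] 54.9
top tub_holder p0.86 at
[... 633 characters left out ...]
8 ] [0.055 0.055] 50.4
scene small_tub p0.74 at [295. 254.] n 289 ztop 0.045 zmin 0.001 circ [ 0.4151 -0.179 ] d 0.035 rect [ 0.429  -0.1687] [0.069 0.034] 34.5
scene cell p0.64 at [347. 280.] n 225 ztop 0.020 zmin 0.010 circ [ 0.4491 -0.3067] d 0.067 rect [ 0.4494 -0.3075] [0.067 0.017] 17.7
scene tape_stand p0.92 at [191. 136.] n 433 ztop 0.046 zmin 0.002 circ [0.5569 0.3595] d 0.014 rect [0.5594 0.3617] [0.098 0.093] 17.3
scene tub_holder p0.58 at [288. 202.] n 1226 ztop 0.023 zmin 0.001 circ [ 0.5467 -0.0414] d 0.139 rect [ 0.5538 -0.0312] [0.163 0.096] 68.8
scene charger p0.62 at [238. 161.] n 591 ztop 0.030 zmin 0.006 circ [0.5751 0.167 ] d 0.113 rect [0.5847 0.1758] [0.089 0.133] 76.8
```

View pics/top1.png

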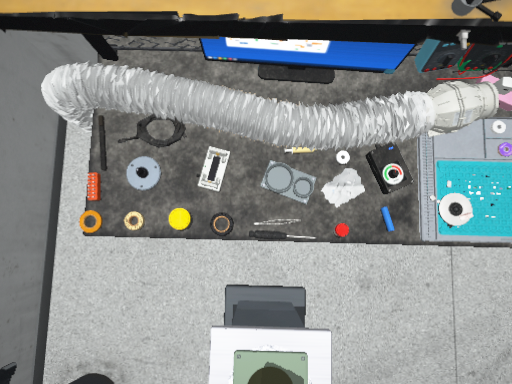

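View pics/scene1.png

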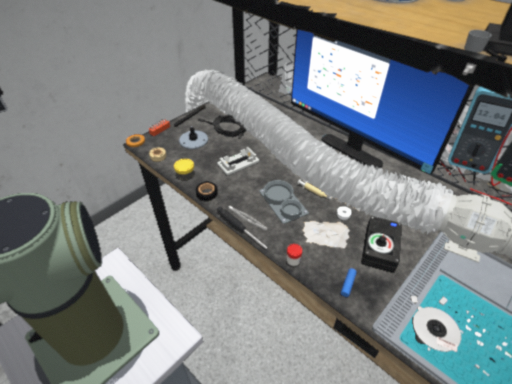

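The top picture shows the stand (142,173), charger (214,167), holder (288,180) with its wide cup on the left, beige roll (133,220), yellow tub (180,218), black roll (222,223), red tub (342,229) and cell (388,218). The orange ring at (90,221) is a decoy. I'll move over the black roll and check the hose height.

```bash
cat >> h.py <<'E'
def go(x,y,z,psi=None):
    """psi: world angle (deg) of closing line; prints turn units then shift units (after the turn)"""
    s=arm.read_state();M=quat(s['tool_rot']).as_matrix();p=np.array(s['eef_pos'])
    cur=np.degrees(np.arctan2(M[1,1],M[0,1]))
    if psi is None: psi=cur
    d=(psi-cur+90)%180-90
    Rt=R.from_euler('z',cur+d,degrees=True).as_matrix()  # world yaw of tool y
    c,s_=np.cos(np.radians(cur+d)),np.sin(np.radians(cur+d))
    M2=np.array([[-s_,c,0],[c,s_,0],[0,0,-1]]).astype(float)
    sh=M2.T@(np.array([x,y,z])-p)/.025
    tilt=R.from_matrix(M2.T@M).as_rotvec()
    print('to',np.round([x,y,z],4),'turn z total units %.2f'%(-np.radians(d)/.15),'shift total units (tool xyz)',np.round(sh,2),'cur psi %.1f'%cur, 'pos',np.round(p,4),'residual tilt',np.round(tilt[:2],4))
E
python3 - <<'E'
from h import *
f,T=grab('top');W=cloud(f,T)
for y in np.arange(-.35,.45,.1):
    m=abs(W[...,1]-y)<.02
    print('%.2f'%y,[ '%.2f:%.3f'%(x,np.nanmax(np.append(W[m&(abs(W[...,0]-x)<.01)][:,2],-9))) for x in np.arange(.5,.84,.04)])
E
J="python3 -m jog"
$J '[[[0,0,0],[0,0,-0.8],1],[[0,0,0],[0,0,-0.8],1],[[-0.68,-1,0],[0,0,0],1],[[-0.68,-1,0],[0,0,0],1],[[-0.68,-1,0],[0,0,0],1]]'
$J '[[[-0.68,-1,0],[0,0,0],1],[[-0.68,-1,0],[0,0,0],1],[[-0.68,-1,0],[0,0,0],1],[[-0.68,-1,0],[0,0,0],1],[[-0.68,-1,0],[0,0,0],1]]'
$J '[[[-0.68,-1,0],[0,0,0],1],[[-0.68,-1,0],[0,0,0],1],[[-0.68,-1,0],[0,0,0],1],[[-0.68,-1,0],[0,0,0],1],[[-0.68,-1,0],[0,0,0],1]]'
$J '[[[-0.68,-1,0],[0,0,0],1],[[-0.68,-1,0],[0,0,0],1],[[0,0,0],[0,0,0],1],[[0,0,0],[0,0,0],1]]'
python3 - <<'E'
from h import *
look('wrist',png='w1.png')
go(.425,.142,.1,90)
E
```

```text
-0.35 ['0.50:0.003', '0.54:0.045', '0.58:0.045', '0.62:0.044', '0.66:0.099', '0.70:0.128', '0.74:0.420', '0.78:0.426', '0.82:0.255']
-0.25 ['0.50:0.004', '0.54:0.010', '0.58:0.041', '0.62:0.045', '0.66:0.101', '0.70:0.113', '0.74:0.419', '0.78:0.449', '0.82:0.223']
-0.15 ['0.50:0.015', '0.54:0.018', '0.58:0.003', '0.62:0.038', '0.66:0.103', '0.70:0.107', '0.74:0.420', '0.78:0.421', '0.82:0.010']
-0.05 ['0.50:0.023', '0.54:0.023', '0.58:0.023', '0.62:0.021', '0.66:0.104', '0.70:0.109', '0.74:0.420', '0.78:0.421', '0.82:0.004']
0.05 ['0.50:0.004', '0.54:0.007', '0.58:0.004', '0.62:0.004', '0.66:0.091', '0.70:0.108', '0.74:0.424', '0.78:0.422', '0.82:0.005']
0.15 ['0.50:0.005', '0.54:0.030', '0.58:0.016', '0.62:0.031', '0.66:0.004', '0.70:0.099', '0.74:0.419', '0.78:0.421', '0.82:0.003']
0.25 ['0.50:0.003', '0.54:0.005', '0.58:0.003', '0.62:0.004', '0.66:0.039', '0.70:0.081', '0.74:0.424', '0.78:0.422', '0.82:0.069']
0.35 ['0.50:0.003', '0.54:0.025', '0.58:0.026', '0.62:0.004', '0.66:0.032', '0.70:0.038', '0.74:0.421', '0.78:0.421', '0.82:0.091']
time_s: 1.55
eef_pos: [0.187, 0.4832, 0.
[... 935 characters left out ...]
7
wrist big_tub p0.71 at [310. 203.] n 1791 ztop 0.037 zmin 0.029 circ [0.4323 0.2501] d 0.056 rect [0.4342 0.2478] [0.055 0.062] 44.1
wrist tape_stand p0.57 at [399. 267.] n 821 ztop 0.009 zmin 0.001 circ [0.4754 0.323 ] d 0.247 rect [0.4776 0.3261] [0.254 0.03 ] 46.7
wrist tub_holder p0.65 at [ 76. 261.] n 3559 ztop 0.022 zmin 0.002 circ [0.4641 0.016 ] d 0.287 rect [ 0.4613 -0.0045] [0.101 0.302] 49.3
wrist charger p0.59 at [238. 293.] n 3546 ztop 0.029 zmin 0.006 circ [0.5738 0.1675] d 0.111 rect [0.5793 0.171 ] [0.072 0.127] 76.1
to [0.425 0.142 0.1  ] turn z total units 0.02 shift total units (tool xyz) [-1.36 -1.71  5.69] cur psi 90.2 pos [0.391  0.1848 0.2423] residual tilt [-0.  0.]
```

View pics/w1.png

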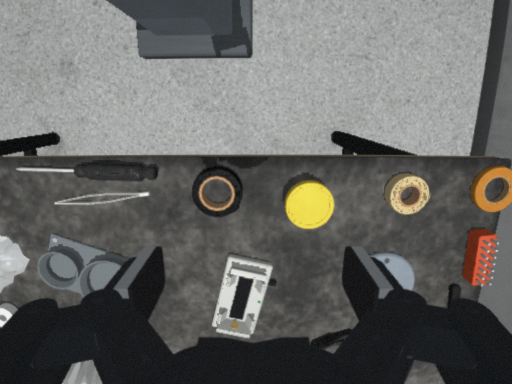

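The wrist picture shows the black roll at (217,193), yellow tub (310,203), beige roll (408,194), charger (240,295) and part of the holder (85,275). The depth numbers agree. I'll grasp the black roll.

```bash
J="python3 -m jog"
$J '[[[-0.62,-0.88,0.6],[0,0,0],1],[[-0.62,-0.88,1],[0,0,0],1],[[0,0,1],[0,0,0],1],[[0,0,1],[0,0,0],1],[[0,0,1],[0,0,0],1]]' | grep eef
$J '[[[0,0,1],[0,0,0],1],[[0,0,1],[0,0,0],1],[[0,0,1],[0,0,0],1],[[0,0,0.8],[0,0,0],1],[[0,0,0.5],[0,0,0],1]]' 
$J '[[[0,0,0.3],[0,0,0],1],[[0,0,0],[0,0,0],1],[[0,0,0],[0,0,0],0.5],[[0,0,0],[0,0,0],0.5],[[0,0,0],[0,0,0],0.5]]'
$J '[[[0,0,0],[0,0,0],0.5],[[0,0,0],[0,0,0],0.5],[[0,0,0],[0,0,0],0.5]]'
```

```text
eef_pos: [0.4225, 0.1404, 0.1265]
time_s: 4.4
eef_pos: [0.4214, 0.1405, 0.0183]
tool_rot: [-0.001, -0.001, 1.0, -0.0]
force: [0.8, 0.4, 0.0]
opening: 0.0852
finger_force: 0.0
time_s: 4.9
eef_pos: [0.4236, 0.1407, 0.0142]
tool_rot: [0.001, -0.001, 1.0, 0.0]
force: [-1.8, -0.5, 8.5]
opening: 0.0596
finger_force: 62.4
time_s: 5.2
eef_pos: [0.4236, 0.1407, 0.0142]
tool_rot: [0.001, -0.001, 1.0, 0.0]
force: [-2.6, -0.8, 8.2]
opening: 0.0601
finger_force: 62.5
```

```bash
J="python3 -m jog"
$J '[[[0,0,-0.4],[0,0,0],0.5],[[0,0,-1],[0,0,0],0.5],[[0,0,-1],[0,0,0],0.5],[[0,0,-1],[0,0,0],0.5],[[0,0,-1],[0,0,0],0.5]]' 
$J '[[[-0.475,0.98,-0.5],[0,0,0],0.5],[[-0.475,0.98,-0.5],[0,0,0],0.5],[[-0.475,0.98,-0.5],[0,0,0],0.5],[[-0.475,0.98,-0.5],[0,0,0],0.5],[[-0.475,0.98,0],[0,0,0],0.5]]' | grep eef
$J '[[[-0.475,0.98,0],[0,0,0],0.5],[[-0.475,0.98,0],[0,0,0],0.5],[[-0.475,0.98,0],[0,0,0],0.5],[[-0.475,0.98,0],[0,0,0],0.5],[[0,0,0],[0,0,0],0.5]]'
python3 - <<'E'
from h import *
f,T,W,o=look('wrist',png='w2.png')
go(.557,.363,.08,90)
E
```

```text
time_s: 5.7
eef_pos: [0.4226, 0.1405, 0.1243]
tool_rot: [0.001, -0.001, 1.0, 0.0]
force: [1.2, 0.5, -0.5]
opening: 0.0595
finger_force: 64.8
eef_pos: [0.4835, 0.2647, 0.1758]
time_s: 6.7
eef_pos: [0.5299, 0.364, 0.1734]
tool_rot: [0.001, -0.002, 1.0, 0.001]
force: [0.4, -0.7, -0.8]
opening: 0.0592
finger_force: 64.8
wrist wide_core_roll p0.96 at [256. 278.] n 10272 ztop 0.179 zmin 0.162 circ [0.529  0.3651] d 0.064 rect [0.5916 0.3838] [0.191 0.091] 3.6
wrist wide_core_roll p0.49 at [ 65. 216.] n 6748 ztop 0.029 zmin 0.004 circ [0.5736 0.1671] d 0.111 rect [0.5807 0.1649] [0.087 0.132] 76.5
wrist big_tub p0.95 at [121.  74.] n 3993 ztop 0.037 zmin 0.027 circ [0.4325 0.2508] d 0.058 rect [0.4319 0.2416] [0.074 0.065] 63.1
wrist tape_stand p0.86 at [253. 186.] n 3299 ztop 0.009 zmin 0.005 circ [0.5513 0.3637] d 0.107 rect [0.5567 0.3642] [0.095 0.093] 41.3
wrist charger p0.76 at [ 69. 217.] n 6626 ztop 0.029 zmin 0.005 circ [0.5733 0.1676] d 0.110 rect [0.5813 0.1652] [0.086 0.133] 76.1
to [0.557 0.363 0.08 ] turn z total units 0.01 shift total units (tool xyz) [-1.13  0.1   3.7 ] cur psi 90.1 pos [0.5287 0.3605 0.1725] residual tilt [0.0001 0.    ]
```

View pics/w2.png

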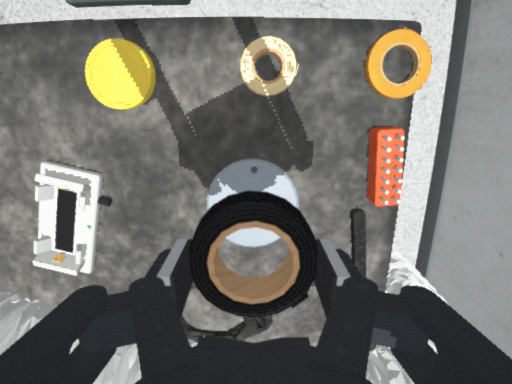

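The held roll is centred at (254,265) and the stand plate at (252,200), ahead of it. I'll shift about 28 mm in +x and lower.

```bash
J="python3 -m jog"
$J '[[[-0.55,0,0.6],[0,0,0],0.5],[[-0.55,0,1],[0,0,0],0.5],[[0,0,1],[0,0,0],0.5],[[0,0,1],[0,0,0],0.5],[[0,0,0],[0,0,0],0.5]]'
python3 - <<'E'
from h import *
P=[]
for i in range(2):
    f,T,W,o=look('wrist',['wide_core_roll','tape_stand'],png='w3.png'); s=arm.read_state(); print(np.round(s['eef_pos'],4))
E
```

```text
time_s: 7.65
eef_pos: [0.5529, 0.3592, 0.0775]
tool_rot: [-0.004, -0.001, 1.0, -0.002]
force: [0.1, -0.9, -1.8]
opening: 0.0594
finger_force: 64.8
wrist wide_core_roll p0.96 at [256. 276.] n 10160 ztop 0.083 zmin 0.066 circ [0.5518 0.3604] d 0.063 rect [0.5818 0.3615] [0.123 0.062] 1.7
wrist tape_stand p0.97 at [262. 191.] n 8087 ztop 0.051 zmin 0.005 circ [0.5422 0.3626] d 0.057 rect [0.5525 0.3641] [0.088 0.089] 33.1
wrist tape_stand p0.31 at [60. 31.] n 6831 ztop 0.037 zmin 0.026 circ [0.4326 0.251 ] d 0.059 rect [0.4369 0.2357] [0.088 0.047] 86.9
[0.557  0.3615 0.0835]
wrist tape_stand p0.69 at [256. 189.] n 8444 ztop 0.051 zmin 0.005 circ [0.5411 0.3625] d 0.054 rect [0.5562 0.3634] [0.093 0.093] 45.6
[0.5577 0.3619 0.0847]
```

View pics/w3.png

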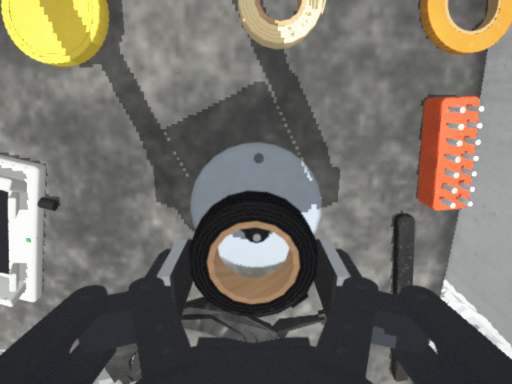

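```bash
cat >> h.py <<'E'
def geo(n=3):
    """hub tip, roll in hand, and plate from wrist frames"""
    for i in range(n):
        s=arm.read_state(); f,T,W,o=look('wrist',['wide_core_roll','narrow_core_roll','tape_stand'])
        print('tcp',np.round(s['eef_pos'],4), np.round(s['force'],1))
E
python3 -c "
from h import *
geo(3)"
```

```text
wrist wide_core_roll p0.70 at [255. 273.] n 10414 ztop 0.090 zmin 0.072 circ [0.5569 0.363 ] d 0.064 rect [0.5856 0.3637] [0.097 0.121] 87.4
wrist narrow_core_roll p0.81 at [280.  24.] n 2597 ztop 0.020 zmin 0.003 circ [0.4273 0.3778] d 0.050 rect [0.4359 0.3807] [0.027 0.053] 8.6
wrist tape_stand p0.82 at [256. 188.] n 8429 ztop 0.050 zmin 0.005 circ [0.5416 0.363 ] d 0.054 rect [0.5573 0.3642] [0.095 0.093] 37.9
tcp [0.5577 0.3619 0.0847] [-0.7 -0.5 -0.8]
wrist wide_core_roll p0.93 at [255. 277.] n 10088 ztop 0.089 zmin 0.072 circ [0.5555 0.3629] d 0.063 rect [0.5813 0.3643] [0.082 0.113] 78.7
wrist narrow_core_roll p0.72 at [279.  25.] n 2640 ztop 0.020 zmin 0.005 circ [0.4277 0.3779] d 0.050 rect [0.4354 0.38  ] [0.029 0.054] 0.8
wrist tape_stand p0.91 at [257. 186.] n 8248 ztop 0.050 zmin 0.005 circ [0.5449 0.3623] d 0.050 rect [0.5564 0.3644] [0.093 0.093] 32.4
tcp [0.5568 0.3616 0.0834] [ 0.5  0.  -0.6]
wrist wide_core_roll p0.59 at [260. 274.] n 10359 ztop 0.088 zmin 0.070 circ [0.5554 0.3624] d 0.064 rect [0.5891 0.3541] [0.13  0.086] 3.6
wrist narrow_core_roll p0.58 at [281.  24.] n 2711 ztop 0.020 zmin 0.005 circ [0.4258 0.378 ] d 0.051 rect [0.4356 0.3793] [0.028 0.051] 8.8
wrist tape_stand p0.79 at [257. 190.] n 8138 ztop 0.050 zmin 0.005 circ [0.5423 0.3636] d 0.045 rect [0.5554 0.3649] [0.092 0.089] 34.0
tcp [0.5563 0.3613 0.0824] [ 0.1  0.8 -0.6]
```

```bash
J="python3 -m jog"
$J '[[[-0.03,0.06,0.5],[0,0,0],0.5],[[0,0,0.6],[0,0,0],0.5],[[0,0,0],[0,0,0],0.5],[[0,0,0],[0,0,0],0.5]]' 
$J '[[[0,0,0.4],[0,0,0],0.5],[[0,0,0.4],[0,0,0],0.5],[[0,0,0.3],[0,0,0],0.5],[[0,0,0],[0,0,0],0.5],[[0,0,0],[0,0,0],0.5]]'
```

```text
time_s: 8.95
eef_pos: [0.5559, 0.3622, 0.0529]
tool_rot: [-0.002, -0.001, 1.0, -0.001]
force: [-0.2, -0.5, -0.7]
opening: 0.0596
finger_force: 64.8
time_s: 9.45
eef_pos: [0.5567, 0.3626, 0.0268]
tool_rot: [-0.0, -0.001, 1.0, -0.0]
force: [-0.2, 0.2, -0.9]
opening: 0.0596
finger_force: 64.8
```

```bash
J="python3 -m jog"
$J '[[[0,0,0.12],[0,0,0],0.5],[[0,0,0],[0,0,0],0.5],[[0,0,0],[0,0,0],1],[[0,0,0],[0,0,0],1],[[0,0,0],[0,0,0],1]]' 
$J '[[[0,0,-0.3],[0,0,0],1],[[0,0,-1],[0,0,0],1],[[0,0,-1],[0,0,0],1],[[0,0,-1],[0,0,0],1],[[0,0,-1],[0,0,0],1]]' 
$J '[[[1,0.12,-1],[0,0,0],1],[[1,0.12,-0.5],[0,0,0],1],[[1,0.12,0],[0,0,0],1],[[1,0.12,0],[0,0,0],1],[[0.9,0.12,0],[0,0,0],1]]'
python3 - <<'E'
from h import *
look('wrist',['wide_core_roll','narrow_core_roll','tape_stand','big_tub'])
look('top',['wide_core_roll','narrow_core_roll'])
go(.4265,.378,.013,90)
E
```

```text
time_s: 9.95
eef_pos: [0.5573, 0.3629, 0.0247]
tool_rot: [0.0, -0.001, 1.0, 0.0]
force: [0.2, -0.0, 0.1]
opening: 0.0854
finger_force: 0.0
time_s: 10.45
eef_pos: [0.5571, 0.3628, 0.1336]
tool_rot: [0.0, -0.001, 1.0, 0.0]
force: [0.7, 0.1, -0.6]
opening: 0.0853
finger_force: 0.0
time_s: 10.95
eef_pos: [0.4335, 0.3777, 0.1703]
tool_rot: [0.0, -0.001, 1.0, 0.0]
force: [-0.1, 0.9, 0.3]
opening: 0.0849
finger_force: 0.0
wrist wide_core_roll p0.75 at [238. 282.] n 1938 ztop 0.028 zmin 0.011 circ [0.5551 0.3636] d 0.063 rect [0.5543 0.3633] [0.062 0.061] 18.5
wrist narrow_core_roll p0.69 at [252. 179.] n 1698 ztop 0.020 zmin 0.008 circ [0.4253 0.3781] d 0.051 rect [0.4242 0.3772] [0.048 0.049] 24.6
wrist tape_stand p0.58 at [241. 286.] n 3086 ztop 0.049 zmin 0.002 circ [0.5562 0.3634] d 0.015 rect [0.5567 0.3613] [0.094 0.098] 19.5
wrist big_tub p0.63 at [114. 183.] n 3122 ztop 0.037 zmin 0.028 circ [0.4318 0.2509] d 0.058 rect [0.4327 0.24  ] [0.057 0.078] 3.8
top wide_core_roll p0.66 at [145. 174.] n 326 ztop 0.030 zmin 0.010 circ [0.5582 0.3633] d 0.062 rect [0.5576 0.3628] [0.06 0.06] 22.3
top narrow_core_roll p0.74 at [136. 222.] n 213 ztop 0.021 zmin -0.001 circ [0.4266 0.3762] d 0.049 rect [0.4219 0.3743] [0.038 0.048] 29.9
to [0.4265 0.378  0.013 ] turn z total units 0.01 shift total units (tool xyz) [0.36 0.02 6.26] cur psi 90.1 pos [0.4356 0.3774 0.1695] residual tilt [-0.0003 -0.0008]
```

```bash
J="python3 -m jog"
$J '[[[0.35,0.02,1],[0,0,0],1],[[0,0,1],[0,0,0],1],[[0,0,1],[0,0,0],1],[[0,0,1],[0,0,0],1],[[0,0,1],[0,0,0],1]]' |grep eef
$J '[[[0,0,0.7],[0,0,0],1],[[0,0,0.4],[0,0,0],1],[[0,0,0],[0,0,0],0.35],[[0,0,0],[0,0,0],0.35],[[0,0,0],[0,0,0],0.35]]' 
$J '[[[0,0,0],[0,0,0],0.35],[[0,0,0],[0,0,0],0.35],[[0,0,0],[0,0,0],0.35]]'
```

```text
eef_pos: [0.4267, 0.3778, 0.0433]
time_s: 12.35
eef_pos: [0.4272, 0.3788, 0.0187]
tool_rot: [0.001, -0.001, 1.0, 0.001]
force: [1.2, 1.9, -0.6]
opening: 0.0471
finger_force: 61.7
time_s: 12.65
eef_pos: [0.4274, 0.3789, 0.0187]
tool_rot: [0.002, -0.001, 1.0, 0.001]
force: [0.3, -1.2, 6.2]
opening: 0.0473
finger_force: 62.0
```

```bash
J="python3 -m jog"
$J '[[[0,0,-0.4],[0,0,0],0.35],[[0,0,-1],[0,0,0],0.35],[[0,0,-1],[0,0,0],0.35],[[0,0,-1],[0,0,0],0.35],[[0,0,-0.8],[0,0,0],0.35]]' |grep eef
$J '[[[-0.8,-0.1,0],[0,0,0],0.35],[[-1,-0.1,0],[0,0,0],0.35],[[-1,-0.1,0],[0,0,0],0.35],[[-1,-0.1,0],[0,0,0],0.35],[[-0.9,-0.1,0],[0,0,0],0.35]]' |grep eef
$J '[[[-0.45,-0.1,0],[0,0,0],0.35],[[0,0,0],[0,0,0],0.35],[[0,0,0],[0,0,0],0.35],[[0,0,0],[0,0,0],0.35]]'
python3 -c "
from h import *
grab('wrist','w4.png');geo(2)"
```

```text
eef_pos: [0.4256, 0.378, 0.1235]
eef_pos: [0.5438, 0.3653, 0.1218]
time_s: 14.05
eef_pos: [0.553, 0.3634, 0.1215]
tool_rot: [-0.001, -0.001, 1.0, -0.0]
force: [-0.9, -0.2, 0.3]
opening: 0.0476
finger_force: 61.9
wrist wide_core_roll p0.97 at [253. 181.] n 1987 ztop 0.028 zmin 0.012 circ [0.5552 0.363 ] d 0.062 rect [0.5575 0.3657] [0.066 0.059] 34.3
wrist wide_core_roll p0.33 at [ 33. 215.] n 8950 ztop 0.029 zmin 0.004 circ [0.5747 0.1721] d 0.108 rect [0.5825 0.1717] [0.076 0.134] 79.5
wrist narrow_core_roll p0.71 at [258. 260.] n 7084 ztop 0.123 zmin 0.106 circ [0.5508 0.3639] d 0.051 rect [0.5697 0.3709] [0.091 0.048] 20.1
wrist tape_stand p0.88 at [256. 184.] n 4343 ztop 0.024 zmin 0.005 circ [0.5556 0.358 ] d 0.059 rect [0.5553 0.3634] [0.091 0.091] 47.0
tcp [0.5531 0.3635 0.1216] [ 0.2 -0.1 -0.1]
wrist wide_core_roll p0.73 at [257. 178.] n 2042 ztop 0.028 zmin 0.008 circ [0.5554 0.3632] d 0.062 rect [0.5561 0.365 ] [0.064 0.06 ] 58.3
wrist narrow_core_roll p0.81 at [252. 259.] n 7253 ztop 0.123 zmin 0.106 circ [0.5516 0.3639] d 0.050 rect [0.5868 0.3654] [0.08  0.114] 66.9
wrist tape_stand p0.70 at [254. 183.] n 4649 ztop 0.025 zmin 0.004 circ [0.5556 0.3632] d 0.062 rect [0.5567 0.3625] [0.092 0.096] 38.3
tcp [0.5539 0.3635 0.1219] [ 0.3  0.4 -0.4]
```

View pics/w4.png

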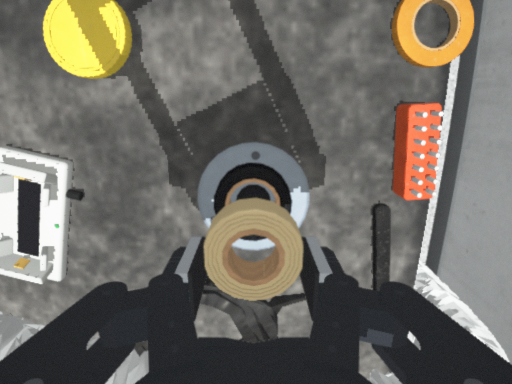

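The beige roll is in hand at (253,250). The wide roll sits round the hub at (252,200). I'll correct +5 mm in x and lower.

```bash
J="python3 -m jog"
$J '[[[-0.2,-0.02,0.3],[0,0,0],0.35],[[0,0,0.5],[0,0,0],0.35],[[0,0,0.5],[0,0,0],0.35],[[0,0,0],[0,0,0],0.35],[[0,0,0],[0,0,0],0.35]]' 
$J '[[[0,0,0.4],[0,0,0],0.35],[[0,0,0.4],[0,0,0],0.35],[[0,0,0.4],[0,0,0],0.35],[[0,0,0.4],[0,0,0],0.35],[[0,0,0],[0,0,0],0.35]]'
$J '[[[0,0,0],[0,0,0],0.35],[[0,0,0.04],[0,0,0],0.35],[[0,0,0],[0,0,0],0.35]]'
```

```text
time_s: 15.0
eef_pos: [0.5587, 0.3623, 0.0877]
tool_rot: [-0.001, -0.001, 1.0, -0.001]
force: [0.9, 0.2, -0.5]
opening: 0.0474
finger_force: 61.9
time_s: 15.5
eef_pos: [0.5578, 0.3619, 0.0466]
tool_rot: [-0.002, -0.001, 1.0, -0.001]
force: [-0.8, 0.0, -1.2]
opening: 0.0471
finger_force: 61.9
time_s: 15.8
eef_pos: [0.5599, 0.3629, 0.0489]
tool_rot: [0.001, -0.001, 1.0, 0.0]
force: [-0.2, -0.6, -0.9]
opening: 0.0473
finger_force: 61.9
```

```bash
J="python3 -m jog"
$J '[[[0,0,0.08],[0,0,0],0.35],[[0,0,0],[0,0,0],0.6],[[0,0,0],[0,0,0],0.8],[[0,0,0],[0,0,0],1],[[0,0,0],[0,0,0],1]]' 
$J '[[[0,0,-0.3],[0,0,0],1],[[0,0,-1],[0,0,0],1],[[0,0,-1],[0,0,0],1],[[0,0,-1],[0,0,0],1],[[0,0,-0.7],[0,0,0],1]]' 
$J '[[[1,-0.9,0],[0,0,0],1],[[1,-0.9,0],[0,0,0],1],[[1,-0.9,0],[0,0,0],1],[[1,-0.9,0],[0,0,0],1],[[1,-0.9,0],[0,0,0],1]]' |grep eef
$J '[[[0,0,0],[0,0,0],1],[[0,0,0],[0,0,0],1]]'
python3 - <<'E'
from h import *
look('wrist',['wide_core_roll','narrow_core_roll','tape_stand','big_tub'])
look('top',['wide_core_roll','narrow_core_roll','tape_stand'])
go(.432,.2505,.033,90)
E
```

```text
time_s: 16.3
eef_pos: [0.5597, 0.3629, 0.0465]
tool_rot: [0.0, -0.001, 1.0, 0.0]
force: [-0.7, 0.1, -1.0]
opening: 0.0855
finger_force: 0.0
time_s: 16.8
eef_pos: [0.5605, 0.3633, 0.1493]
tool_rot: [0.002, -0.001, 1.0, 0.001]
force: [0.2, 0.9, -0.0]
opening: 0.085
finger_force: 0.0
eef_pos: [0.4339, 0.2492, 0.147]
time_s: 17.5
eef_pos: [0.435, 0.2499, 0.1471]
tool_rot: [0.001, -0.001, 1.0, 0.0]
force: [0.2, 0.9, 0.0]
opening: 0.0853
finger_force: 0.0
wrist wide_core_roll p0.56 at [342. 302.] n 352 ztop 0.028 zmin 0.010 circ [0.5564 0.3385] d 0.040 rect [0.5631 0.3368] [0.053 0.01 ] 4.4
wrist narrow_core_roll p0.86 at [350. 318.] n 311 ztop 0.131 zmin 0.027 circ [0.4321 0.2857] d 0.033 rect [0.4934 0.316 ] [0.169 0.013] 22.4
wrist big_tub p0.88 at [252. 192.] n 3555 ztop 0.037 zmin 0.033 circ [0.4323 0.2504] d 0.057 rect [0.4344 0.2479] [0.055 0.064] 42.3
top wide_core_roll p0.56 at [149. 162.] n 245 ztop 0.011 zmin 0.002 circ [0.5627 0.363 ] d 0.092 rect [0.5807 0.3578] [0.091 0.054] 73.8
top narrow_core_roll p0.47 at [140. 165.] n 29 ztop 0.047 zmin 0.042 circ [0.5726 0.3725] d 0.031 rect [0.5738 0.3732] [0.008 0.031] 30.5
top tape_stand p0.50 at [153. 164.] n 177 ztop 0.010 zmin 0.004 circ [0.5719 0.3526] d 0.083 rect [0.5821 0.3452] [0.083 0.033] 53.9
to [0.432  0.2505 0.033 ] turn z total units 0.02 shift total units (tool xyz) [0.12 0.01 4.53] cur psi 90.1 pos [0.4351 0.2502 0.1462] residual tilt [0.     0.0001]
```

Narrow roll's top is at z 0.046, as expected. Grasp the big tub.

```bash
J="python3 -m jog"
$J '[[[0.12,0,0.9],[0,0,0],1],[[0,0,1],[0,0,0],1],[[0,0,1],[0,0,0],1],[[0,0,1],[0,0,0],1],[[0,0,0.6],[0,0,0],1]]' |grep eef
$J '[[[0,0,0],[0,0,0],1],[[0,0,0],[0,0,0],0.5],[[0,0,0],[0,0,0],0.5],[[0,0,0],[0,0,0],0.5],[[0,0,0],[0,0,0],0.5]]'
$J '[[[0,0,-0.4],[0,0,0],0.5],[[0,0,-1],[0,0,0],0.5],[[0,0,-1],[0,0,0],0.5],[[0,0,-1],[0,0,0],0.5],[[0,0,-0.4],[0,0,0],0.5]]'
python3 - <<'E'
from h import *
look('top',['wide_core_roll','narrow_core_roll','tape_stand'])
go(.556,-.013,.12,90)
E
```

```text
eef_pos: [0.4306, 0.2496, 0.0317]
time_s: 18.95
eef_pos: [0.4336, 0.2507, 0.0357]
tool_rot: [0.002, -0.001, 1.0, 0.001]
force: [0.3, 0.1, 5.6]
opening: 0.055
finger_force: 63.6
time_s: 19.45
eef_pos: [0.4333, 0.2506, 0.1319]
tool_rot: [0.002, -0.001, 1.0, 0.001]
force: [1.0, -0.2, -0.0]
opening: 0.0552
finger_force: 63.4
top narrow_core_roll p0.52 at [139. 166.] n 130 ztop 0.049 zmin 0.032 circ [0.5321 0.2981] d 0.189 rect [0.5233 0.304 ] [0.187 0.044] 56.5
top tape_stand p0.52 at [152. 162.] n 261 ztop 0.049 zmin 0.003 circ [0.5606 0.3627] d 0.009 rect [0.5762 0.3624] [0.094 0.06 ] 84.5
to [ 0.556 -0.013  0.12 ] turn z total units 0.01 shift total units (tool xyz) [ -5.   -10.51   0.32] cur psi 90.1 pos [0.4311 0.2497 0.1281] residual tilt [0.0004 0.0012]
```

```bash
J="python3 -m jog"
$J '[[[-0.36,-0.95,-0.4],[0,0,0],0.5],[[-0.36,-0.95,-0.4],[0,0,0],0.5],[[-0.36,-0.95,-0.4],[0,0,0],0.5],[[-0.36,-0.95,0],[0,0,0],0.5],[[-0.36,-0.95,0],[0,0,0],0.5]]' |grep eef
$J '[[[-0.36,-0.95,0],[0,0,0],0.5],[[-0.36,-0.95,0],[0,0,0],0.5],[[-0.36,-0.95,0],[0,0,0],0.5],[[-0.36,-0.95,0],[0,0,0],0.5],[[-0.36,-0.95,0],[0,0,0],0.5]]' |grep eef
$J '[[[-0.36,-0.95,0],[0,0,0],0.5],[[0,0,0],[0,0,0],0.5],[[0,0,0],[0,0,0],0.5],[[0,0,0],[0,0,0],0.5]]'
python3 - <<'E'
from h import *
f,T,W,o=look('wrist',['big_tub','tub_holder'],'w5.png')
np.savez('w5.npz',W=W,c=f['color'])
look('top',['wide_core_roll','narrow_core_roll','tape_stand'])
print(arm.read_state()['eef_pos'])
E
```

```text
eef_pos: [0.4762, 0.1303, 0.1572]
eef_pos: [0.5211, 0.0119, 0.1565]
time_s: 21.05
eef_pos: [0.5302, -0.0102, 0.1575]
tool_rot: [-0.001, -0.001, 1.0, 0.0]
force: [0.1, 0.4, -1.3]
opening: 0.0552
finger_force: 63.5
wrist big_tub p0.70 at [251. 256.] n 10324 ztop 0.159 zmin 0.151 circ [ 0.5294 -0.0101] d 0.058 rect [ 0.572 -0.015] [0.14  0.116] 10.0
wrist tub_holder p0.58 at [202. 181.] n 7952 ztop 0.022 zmin 0.003 circ [ 0.5381 -0.0394] d 0.137 rect [ 0.5376 -0.0371] [0.145 0.085] 77.6
top narrow_core_roll p0.58 at [139. 168.] n 246 ztop 0.048 zmin 0.034 circ [0.5587 0.3643] d 0.051 rect [0.559  0.3634] [0.049 0.048] 60.9
top tape_stand p0.84 at [152. 175.] n 442 ztop 0.048 zmin 0.003 circ [0.5587 0.3625] d 0.015 rect [0.558  0.3619] [0.088 0.091] 65.4
top tape_stand p0.52 at [138. 165.] n 275 ztop 0.048 zmin 0.024 circ [0.5587 0.3643] d 0.051 rect [0.5633 0.3694] [0.065 0.052] 50.1
[ 0.53126581 -0.01059198  0.15888726]
```

View pics/w5.png

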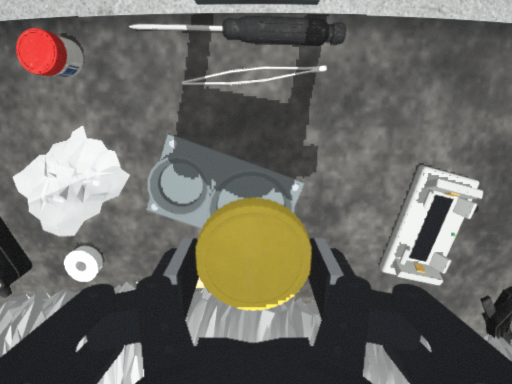

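Run:
```python
from h import *
from scipy.optimize import least_squares
d=np.load('w5.npz');W=d['W']
rows=[(170,139),(302,182),(150,209),(200,187),(180,160),(160,185)]
for u,v in rows: print(u,v,np.round(np.nanmedian(W[v-1:v+2,u-1:u+2].reshape(-1,3),0),4))
P=W[110:240,120:320].reshape(-1,3);P=P[~np.isnan(P[:,0])]
Q=P[(P[:,2]>.0205)&(P[:,2]<.026)]
print(len(Q),Q.min(0),Q.max(0),np.percentile(P[:,2],[5,25,50,75,95]))
def fit(Q,c0,r0):
    for k in range(4):
        q=Q[abs(np.hypot(*(Q[:,:2]-c0).T)-r0)<.006]
        s=least_squares(lambda p:np.hypot(q[:,0]-p[0],q[:,1]-p[1])-p[2],[*c0,r0],loss='soft_l1',f_scale=.001).x
        c0,r0=s[:2],s[2]
    return np.round(s,4),len(q)
print('narrow',fit(Q,np.array([.534,-.078]),.027)); print('wide',fit(Q,np.array([.556,-.013]),.039))
f,T=grab('top');W=cloud(f,T);P=W[150:210,250:330].reshape(-1,3);Q=P[(P[:,2]>.0185)&(P[:,2]<.03)]
print('top',len(Q));print('narrow',fit(Q,np.array([.534,-.078]),.027)); print('wide',fit(Q,np.array([.556,-.013]),.039))
```

```text
170 139 [ 0.4879 -0.0871  0.0041]
302 182 [0.5296 0.0375 0.0012]
150 209 [ 0.5565 -0.1122  0.0036]
200 187 [ 0.5334 -0.0609  0.0058]
180 160 [ 0.5047 -0.0749  0.0206]
160 185 [ 0.5308 -0.0991  0.0075]
997 [ 0.50096789 -0.10692238  0.02050417] [0.55847865 0.02796668 0.02424464] [-0.00120235 -0.00032226  0.00068742  0.00639302  0.15759552]
narrow (array([ 0.5292, -0.0777,  0.0269]), 643)
wide (array([ 0.5543, -0.0123,  0.0398]), 454)
top 101
narrow (array([ 0.532 , -0.0766,  0.0265]), 60)
wide (array([ 0.5613, -0.0135,  0.0437]), 47)
```

The narrow cup (180,187) and wide cup (255,200) fits are 70.0 mm apart, as specified. I'll lower the big tub.

```bash
J="python3 -m jog"
$J '[[[-0.5,-0.05,0.5],[0,0,0],0.5],[[-0.5,-0.04,1],[0,0,0],0.5],[[0,0,1],[0,0,0],0.5],[[0,0,0.8],[0,0,0],0.5],[[0,0,0],[0,0,0],0.5]]' 
$J '[[[0,0,0],[0,0,0],0.5],[[0,0,0.3],[0,0,0],0.5],[[0,0,0.3],[0,0,0],0.5],[[0,0,0.3],[0,0,0],0.5],[[0,0,0.3],[0,0,0],0.5]]' 
$J '[[[0,0,0],[0,0,0],0.5],[[0,0,0.1],[0,0,0],0.5],[[0,0,0],[0,0,0],0.5]]'
```

```text
time_s: 21.95
eef_pos: [0.5534, -0.0127, 0.073]
tool_rot: [-0.004, -0.001, 1.0, 0.001]
force: [-0.7, -0.6, -1.3]
opening: 0.0547
finger_force: 63.5
time_s: 22.45
eef_pos: [0.5564, -0.0133, 0.046]
tool_rot: [0.0, -0.001, 1.0, -0.0]
force: [-0.0, 0.4, -0.3]
opening: 0.055
finger_force: 63.5
time_s: 22.75
eef_pos: [0.5563, -0.0133, 0.0436]
tool_rot: [-0.0, -0.001, 1.0, 0.0]
force: [0.1, -0.5, -0.2]
opening: 0.0548
finger_force: 63.5
```

```bash
J="python3 -m jog"
$J '[[[0,0,0.08],[0,0,0],0.5],[[0,0,0],[0,0,0],0.6],[[0,0,0],[0,0,0],0.8],[[0,0,0],[0,0,0],0.95],[[0,0,0],[0,0,0],0.95]]' 
$J '[[[0,0,-0.3],[0,0,0],0.95],[[0,0,-1],[0,0,0],0.95],[[0,0,-1],[0,0,0],0.95],[[0,0,-1],[0,0,0],0.95],[[0,0,-1],[0,0,0],0.95]]' |grep eef
$J '[[[0.79,-0.94,0],[0,0,0],1],[[0.79,-0.94,0],[0,0,0],1],[[0.79,-0.94,0],[0,0,0],1],[[0.79,-0.94,0],[0,0,0],1],[[0.79,-0.94,0],[0,0,0],1]]' |grep eef
$J '[[[0.79,-0.94,0],[0,0,0],1],[[0.79,-0.94,0],[0,0,0],1],[[0,0,0],[0,0,-1],1],[[0,0,0],[0,0,-1],1],[[0,0,0],[0,0,-1],1]]' |grep eef
$J '[[[0,0,0],[0,0,-1],1],[[0,0,0],[0,0,-1],1],[[0,0,0],[0,0,-1],1],[[0,0,0],[0,0,-1],1],[[0,0,0],[0,0,-1],1]]' |grep eef
$J '[[[0,0,0],[0,0,0],1],[[0,0,0],[0,0,0],1]]'
python3 - <<'E'
from h import *
f,T,W,o=look('wrist',['big_tub','small_tub'])
look('top',['big_tub','small_tub'])
go(.416,-.178,.037,159)
E
```

```text
time_s: 23.25
eef_pos: [0.5565, -0.0133, 0.042]
tool_rot: [0.0, -0.001, 1.0, -0.0]
force: [-0.0, -0.2, 0.5]
opening: 0.0812
finger_force: 0.0
eef_pos: [0.5564, -0.0133, 0.1509]
eef_pos: [0.4572, -0.1318, 0.15]
eef_pos: [0.4184, -0.1785, 0.15]
eef_pos: [0.4585, -0.0775, 0.1376]
time_s: 25.45
eef_pos: [0.4573, -0.0772, 0.1368]
tool_rot: [-0.058, -0.506, 0.859, -0.049]
force: [0.3, -0.4, -0.7]
opening: 0.0854
finger_force: 0.0
wrist big_tub p0.71 at [188. 326.] n 2313 ztop 0.043 zmin 0.034 circ [ 0.5236 -0.0462] d 0.133 rect [ 0.5178 -0.0336] [0.131 0.052] 24.6
wrist small_tub p0.64 at [239.  79.] n 1885 ztop 0.043 zmin 0.010 circ [ 0.4149 -0.1784] d 0.035 rect [ 0.4144 -0.1849] [0.048 0.032] 81.3
to [ 0.416 -0.178  0.037] turn z total units -0.95 shift total units (tool xyz) [4.28 0.12 3.99] cur psi 150.8 pos [ 0.4571 -0.0791  0.1368] residual tilt [0.0158 0.1507]
```

The turn ran into joint 6's limit, since that direction asks for q6 ≈ -182°. I'll go round the other way to ψ = -21° and take out the tilt.

```bash
J="python3 -m jog"
$J '[[[0,0,-1],[0,0,0],1],[[0,0,-0.5],[0,0,1],1],[[0,0,0],[0,0,1],1],[[0,0,0],[0,0,1],1],[[0,0,0],[0,0,0],1]]'
python3 - <<'E'
from h import *
go(.416,-.178,.15); print(np.round(arm.read_state()['qpos'],2))
E
```

```text
time_s: 26.25
eef_pos: [0.4591, -0.073, 0.1737]
tool_rot: [-0.045, -0.3, 0.951, -0.061]
force: [0.1, -0.4, 0.9]
opening: 0.0857
finger_force: 0.0
to [ 0.416 -0.178  0.15 ] turn z total units -0.00 shift total units (tool xyz) [ 3.83 -2.43  0.95] cur psi 125.3 pos [ 0.4591 -0.073   0.1737] residual tilt [0.0887 0.1233]
[-0.24  0.07  1.86 -0.16  1.23 -2.37]
```

```bash
J="python3 -m jog"
$J '[[[0,0,0],[-0.59,-0.82,0],1],[[0,0,0],[0,0,1],1],[[0,0,0],[0,0,1],1],[[0,0,0],[0,0,1],1],[[0,0,0],[0,0,1],1]]' |grep eef
$J '[[[0,0,0],[0,0,1],1],[[0,0,0],[0,0,1],1],[[0,0,0],[0,0,1],1],[[0,0,0],[0,0,1],1],[[0,0,0],[0,0,1],1]]' |grep eef
$J '[[[0,0,0],[0,0,1],1],[[0,0,0],[0,0,1],1],[[0,0,0],[0,0,1],1],[[0,0,0],[0,0,1],1],[[0,0,0],[0,0,1],1]]' |grep eef
$J '[[[0,0,0],[0,0,1],1],[[0,0,0],[0,0,1],1],[[0,0,0],[0,0,1],1],[[0,0,0],[0,0,0],1],[[0,0,0],[0,0,0],1]]'
python3 - <<'E'
from h import *
go(.416,-.178,.15,-21); print(np.round(arm.read_state()['qpos'],2))
look('top',['big_tub','small_tub'])
E
```

```text
eef_pos: [0.4589, -0.073, 0.1734]
eef_pos: [0.4589, -0.0728, 0.1733]
eef_pos: [0.4589, -0.0728, 0.1733]
time_s: 28.25
eef_pos: [0.459, -0.0726, 0.1734]
tool_rot: [0.0, 0.823, 0.568, -0.001]
force: [-0.6, -0.3, 0.1]
opening: 0.0854
finger_force: 0.0
to [ 0.416 -0.178  0.15 ] turn z total units 0.02 shift total units (tool xyz) [-4.55 -0.09  0.94] cur psi -20.8 pos [ 0.459  -0.0726  0.1734] residual tilt [ 0.0002 -0.002 ]
[-0.34  0.04  1.88 -0.    1.22  0.02]
top big_tub p0.90 at [280. 175.] n 384 ztop 0.044 zmin 0.021 circ [ 0.5586 -0.0119] d 0.057 rect [ 0.5582 -0.0126] [0.056 0.059] 2.9
top small_tub p0.64 at [341. 229.] n 148 ztop 0.044 zmin 0.021 circ [ 0.4181 -0.1766] d 0.034 rect [ 0.4193 -0.176 ] [0.029 0.033] 1.3
```

```bash
J="python3 -m jog"
$J '[[[-0.95,-0.02,0.4],[0,0,0],0.8],[[-0.9,-0.03,0.3],[0,0,0],0.8],[[-0.9,-0.03,0.2],[0,0,0],0.8],[[-0.9,-0.02,0],[0,0,0],0.8],[[-0.9,0,0],[0,0,0],0.8]]' |grep eef
$J '[[[0,0,0],[0,0,0],0.8],[[0,0,0],[0,0,0],0.8]]' |grep eef
python3 - <<'E'
from h import *
look('wrist',['small_tub']);go(.4152,-.178,.038,-21)
E
```

```text
eef_pos: [0.4153, -0.1782, 0.1509]
eef_pos: [0.4158, -0.1777, 0.1512]
wrist small_tub p0.62 at [252. 193.] n 1560 ztop 0.043 zmin 0.003 circ [ 0.4158 -0.1779] d 0.035 rect [ 0.4143 -0.1786] [0.036 0.041] 73.2
wrist small_tub p0.57 at [314. 298.] n 472 ztop 0.018 zmin 0.008 circ [ 0.4306 -0.3071] d 0.031 rect [ 0.4336 -0.3163] [0.031 0.027] 17.9
to [ 0.4152 -0.178   0.038 ] turn z total units 0.00 shift total units (tool xyz) [-0.05 -0.02  4.53] cur psi -21.0 pos [ 0.416  -0.177   0.1511] residual tilt [ 0.0002 -0.0015]
```

```bash
J="python3 -m jog"
$J '[[[-0.03,0,1],[0,0,0],0.8],[[0,0,1],[0,0,0],0.8],[[0,0,1],[0,0,0],0.8],[[0,0,1],[0,0,0],0.8],[[0,0,0.53],[0,0,0],0.8]]' |grep eef
$J '[[[0,0,0],[0,0,0],0.8],[[0,0,0],[0,0,0],0.2],[[0,0,0],[0,0,0],0.2],[[0,0,0],[0,0,0],0.2],[[0,0,0],[0,0,0],0.2]]'
$J '[[[0,0,0],[0,0,0],0.2],[[0,0,0],[0,0,0],0.2]]'
$J '[[[0,0,-0.5],[0,0,0],0.2],[[0,0,-1],[0,0,0],0.2],[[0,0,-1],[0,0,0],0.2],[[0,0,-1],[0,0,0],0.2],[[0,0,-1],[0,0,0],0.2]]' |grep eef
$J '[[[0.82,0.56,0],[0,0,0],0.2],[[0.82,0.56,0],[0,0,0],0.2],[[0.82,0.56,0],[0,0,0],0.2],[[0.82,0.56,0],[0,0,0],0.2],[[0.82,0.56,0],[0,0,0],0.2]]' |grep eef
$J '[[[0,0,0],[0,0,0],0.2],[[0,0,0],[0,0,0],0.2],[[0,0,0],[0,0,0],0.2]]'
python3 - <<'E'
from h import *
look('wrist',['small_tub','tub_holder','big_tub'],'w6.png');go(.5292,-.0777,.06,-21)
E
```

```text
eef_pos: [0.4145, -0.1766, 0.0359]
time_s: 30.2
eef_pos: [0.4168, -0.1791, 0.0395]
tool_rot: [0.002, 0.824, 0.566, -0.0]
force: [-0.2, 1.7, 6.8]
opening: 0.0327
finger_force: 59.6
time_s: 30.4
eef_pos: [0.4169, -0.1791, 0.0395]
tool_rot: [0.002, 0.824, 0.566, -0.0]
force: [0.4, 1.8, 5.6]
opening: 0.0323
finger_force: 59.6
eef_pos: [0.4154, -0.1783, 0.1522]
eef_pos: [0.5184, -0.1072, 0.1511]
time_s: 31.7
eef_pos: [0.5169, -0.1081, 0.1503]
tool_rot: [0.0, 0.825, 0.566, -0.001]
force: [-0.4, -0.5, -0.6]
opening: 0.0326
finger_force: 59.6
wrist small_tub p0.65 at [251. 250.] n 4927 ztop 0.154 zmin 0.117 circ [ 0.5172 -0.1076] d 0.035 rect [ 0.4982 -0.1569] [0.138 0.057] 56.2
wrist tub_holder p0.55 at [250. 118.] n 10215 ztop 0.022 zmin 0.003 circ [ 0.5428 -0.0388] d 0.138 rect [ 0.5435 -0.0363] [0.143 0.086] 69.3
wrist big_tub p0.55 at [257.  62.] n 4865 ztop 0.043 zmin 0.040 circ [ 0.5561 -0.0133] d 0.057 rect [ 0.558  -0.0142] [0.056 0.06 ] 79.8
to [ 0.5292 -0.0777  0.06  ] turn z total units -0.01 shift total units (tool xyz) [1.31 0.01 3.61] cur psi -21.1 pos [ 0.5172 -0.1083  0.1503] residual tilt [ 0.0003 -0.002 ]
```

View pics/w6.png

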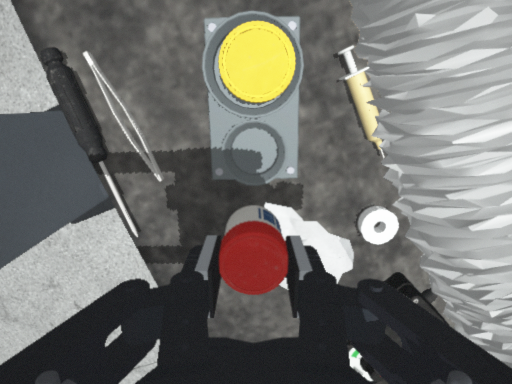

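Holder: big tub seated at (256,62), narrow cup at (253,152), small tub in hand at (253,257), directly in line.

```bash
J="python3 -m jog"
$J '[[[0.64,0,0.6],[0,0,0],0.2],[[0.64,0,0.8],[0,0,0],0.2],[[0,0,0.8],[0,0,0],0.2],[[0,0,0.6],[0,0,0],0.2],[[0,0,0],[0,0,0],0.2]]' 
$J '[[[0,0,0],[0,0,0],0.2],[[0,0,0.3],[0,0,0],0.2],[[0,0,0.3],[0,0,0],0.2],[[0,0,0.3],[0,0,0],0.2],[[0,0,0.3],[0,0,0],0.2]]' 
$J '[[[0,0,0],[0,0,0],0.2],[[0,0,0.1],[0,0,0],0.2],[[0,0,0],[0,0,0],0.2]]'
```

```text
time_s: 32.4
eef_pos: [0.5268, -0.0776, 0.0777]
tool_rot: [-0.002, 0.825, 0.566, -0.003]
force: [-0.2, -0.0, -0.7]
opening: 0.0325
finger_force: 59.6
time_s: 32.9
eef_pos: [0.5291, -0.0782, 0.0496]
tool_rot: [0.001, 0.824, 0.566, -0.001]
force: [-0.1, 0.3, -0.1]
opening: 0.0326
finger_force: 59.6
time_s: 33.2
eef_pos: [0.5291, -0.0781, 0.0475]
tool_rot: [0.0, 0.824, 0.566, -0.001]
force: [0.0, -0.6, 0.2]
opening: 0.0326
finger_force: 59.6
```

```bash
J="python3 -m jog"
$J '[[[0,0,0.06],[0,0,0],0.2],[[0,0,0],[0,0,0],0.3],[[0,0,0],[0,0,0],0.5],[[0,0,0],[0,0,0],0.6],[[0,0,0],[0,0,0],0.6]]' 
$J '[[[0,0,-0.3],[0,0,0],0.6],[[0,0,-1],[0,0,0],0.6],[[0,0,-1],[0,0,0],0.6],[[0,0,-1],[0,0,0],0.6],[[0,0,-1],[0,0,0],0.6]]' |grep eef
$J '[[[-0.96,0.03,0],[0,0,0],0.6],[[-0.96,0.03,0],[0,0,0],0.6],[[-0.96,0.03,0],[0,0,0],0.6],[[-0.96,0.03,0],[0,0,0],0.6],[[-0.96,0.03,0],[0,0,0],0.6]]' |grep eef
$J '[[[-0.96,0.03,0],[0,0,0],0.6],[[-0.96,0.03,0],[0,0,0],0.6],[[-0.96,0.03,0],[0,0,0],0.6],[[-0.96,0.03,0],[0,0,0],0.6],[[-0.96,0.03,0],[0,0,0],0.6]]' |grep eef
$J '[[[0,0,0],[0,0,1],0.6],[[0,0,0],[0,0,1],0.6],[[0,0,0],[0,0,1],0.6],[[0,0,0],[0,0,1],0.6],[[0,0,0],[0,0,1],0.6]]' |grep eef
$J '[[[0,0,0],[0,0,1],0.6],[[0,0,0],[0,0,0.2],0.6],[[0,0,0],[0,0,0],0.6],[[0,0,0],[0,0,0],0.6]]'
python3 - <<'E'
from h import *
f,T,W,o=look('wrist',['cell'],'w7.png')
look('top',['cell','small_tub','big_tub','charger','tape_stand'])
go(.449,-.305,.012,-74)
E
```

```text
time_s: 33.7
eef_pos: [0.5293, -0.0782, 0.0464]
tool_rot: [0.001, 0.824, 0.566, -0.001]
force: [0.1, -0.6, -0.1]
opening: 0.0515
finger_force: 0.0
eef_pos: [0.5293, -0.0779, 0.1553]
eef_pos: [0.4894, -0.1921, 0.1547]
eef_pos: [0.4497, -0.3056, 0.1549]
eef_pos: [0.4501, -0.3047, 0.1548]
time_s: 36.1
eef_pos: [0.4501, -0.3046, 0.1546]
tool_rot: [0.001, 0.991, 0.137, -0.0]
force: [-0.1, 0.1, 0.4]
opening: 0.0513
finger_force: 0.0
wrist cell p0.96 at [256. 187.] n 1327 ztop 0.019 zmin 0.009 circ [ 0.449  -0.3075] d 0.065 rect [ 0.4494 -0.3072] [0.064 0.018] 15.7
top cell p0.71 at [387. 220.] n 154 ztop 0.019 zmin 0.007 circ [ 0.4502 -0.3024] d 0.063 rect [ 0.4498 -0.305 ] [0.066 0.016] 18.2
top small_tub p0.69 at [304. 181.] n 145 ztop 0.050 zmin 0.018 circ [ 0.5314 -0.0759] d 0.034 rect [ 0.5305 -0.0757] [0.032 0.031] 1.0
top small_tub p0.39 at [280. 174.] n 363 ztop 0.044 zmin 0.036 circ [ 0.5583 -0.0117] d 0.056 rect [ 0.5578 -0.0118] [0.055 0.055] 65.1
top big_tub p0.86 at [279. 176.] n 364 ztop 0.044 zmin 0.032 circ [ 0.5583 -0.0117] d 0.056 rect [ 0.5574 -0.0118] [0.054 0.055] 29.2
top charger p0.89 at [213. 168.] n 961 ztop 0.030 zmin 0.006 circ [0.5774 0.1689] d 0.110 rect [0.5779 0.1736] [0.072 0.116] 76.6
top tape_stand p0.56 at [140. 172.] n 547 ztop 0.048 zmin 0.001 circ [0.5599 0.3724] d 0.038 rect [0.5588 0.3654] [0.092 0.097] 29.9
to [ 0.449 -0.305  0.012] turn z total units -0.04 shift total units (tool xyz) [-0.04  0.01  5.68] cur psi -74.3 pos [ 0.45   -0.3046  0.1541] residual tilt [-0.0015 -0.0013]
```

View pics/w7.png

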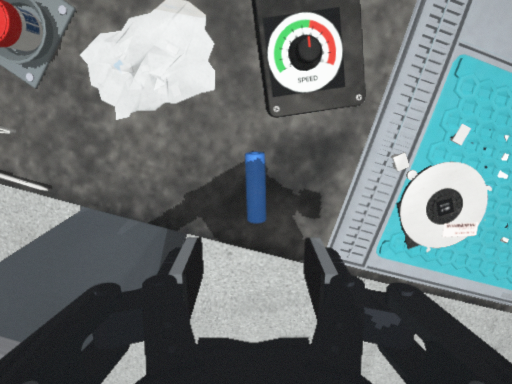

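The cell is at (256,187), leaning about 3° from the tool axis. I'll trim and grasp it.

```bash
J="python3 -m jog"
$J '[[[-0.06,0.08,0.6],[0,0,-0.2],0.6],[[0,0,1],[0,0,0],0.6],[[0,0,1],[0,0,0],0.6],[[0,0,1],[0,0,0],0.6],[[0,0,1],[0,0,0],0.6]]' |grep eef
$J '[[[0,0,0.6],[0,0,0],0.6],[[0,0,0.37],[0,0,0],0.6],[[0,0,0],[0,0,0],0.6],[[0,0,0],[0,0,0],0.4],[[0,0,0],[0,0,0],0.2]]'
$J '[[[0,0,0],[0,0,0],0],[[0,0,0],[0,0,0],0],[[0,0,0],[0,0,0],0],[[0,0,0],[0,0,0],0]]'
$J '[[[0,0,-0.5],[0,0,0],0],[[0,0,-1],[0,0,0],0],[[0,0,-1],[0,0,0],0],[[0,0,-1],[0,0,0],0],[[0,0,-1],[0,0,0],0]]'
python3 - <<'E'
from h import *
f,T=grab('top');W=cloud(f,T)
m=arm.masks_of('top','charger')[0]['pixels'];P=W[m];P=P[(P[:,2]>.025)]
print(cv2.minAreaRect(P[:,:2].astype(np.float32)))
go(.53,.165,.15,-104)
E
```

```text
eef_pos: [0.4491, -0.3072, 0.0383]
time_s: 37.5
eef_pos: [0.45, -0.3081, 0.0162]
tool_rot: [0.002, 0.989, 0.151, 0.0]
force: [0.0, -0.3, 1.0]
opening: 0.023
finger_force: 0.0
time_s: 37.9
eef_pos: [0.45, -0.3081, 0.0164]
tool_rot: [0.002, 0.989, 0.151, 0.0]
force: [-0.3, 0.3, 6.2]
opening: 0.0153
finger_force: 59.0
time_s: 38.4
eef_pos: [0.4488, -0.3066, 0.1288]
tool_rot: [0.001, 0.989, 0.151, -0.001]
force: [0.5, -1.0, -0.7]
opening: 0.0154
finger_force: 58.8
((0.576880156993866, 0.16845102608203888), (0.04910925775766373, 0.1027991995215416), 77.32759857177734)
to [0.53  0.165 0.15 ] turn z total units 3.65 shift total units (tool xyz) [ -1.54 -19.16  -0.72] cur psi -72.6 pos [ 0.4514 -0.309   0.132 ] residual tilt [-0.0082  0.0056]
```

```bash
J="python3 -m jog"
$J '[[[0,0,-0.4],[0,0,0.9],0],[[0,0,-0.4],[0,0,0.9],0],[[0,0,0],[0,0,0.9],0],[[0,0,0],[0,0,0.95],0],[[-0.1,-0.96,0],[0,0,0],0]]' |grep eef
$J '[[[-0.1,-0.96,0],[0,0,0],0],[[-0.1,-0.96,0],[0,0,0],0],[[-0.1,-0.96,0],[0,0,0],0],[[-0.1,-0.96,0],[0,0,0],0],[[-0.1,-0.96,0],[0,0,0],0]]' |grep eef
$J '[[[-0.1,-0.96,0],[0,0,0],0],[[-0.1,-0.96,0],[0,0,0],0],[[-0.1,-0.96,0],[0,0,0],0],[[-0.1,-0.96,0],[0,0,0],0],[[-0.1,-0.96,0],[0,0,0],0]]' |grep eef
$J '[[[-0.1,-0.96,0],[0,0,0],0],[[-0.1,-0.96,0],[0,0,0],0],[[-0.1,-0.96,0],[0,0,0],0],[[-0.1,-0.96,0],[0,0,0],0],[[-0.1,-0.96,0],[0,0,0],0]]' |grep eef
$J '[[[-0.1,-0.96,0],[0,0,0],0],[[-0.1,-0.96,0],[0,0,0],0],[[-0.1,-0.96,0],[0,0,0],0],[[-0.1,-0.96,0],[0,0,0],0]]' |grep eef
$J '[[[0,0,0],[0,0,0],0],[[0,0,0],[0,0,0],0],[[0,0,0],[0,0,0],0]]'
python3 - <<'E'
from h import *
f,T,W,o=look('wrist',['cell','charger'],'w8.png')
np.savez('w8.npz',W=W)
P=o['charger'][1];P=P[(P[:,2]>.025)&(P[:,2]<.033)]
print(cv2.minAreaRect(P[:,:2].astype(np.float32)))
go(.575,.168,.04,-104); print(np.round(arm.read_state()['qpos'],2))
E
```

```text
eef_pos: [0.452, -0.2846, 0.1467]
eef_pos: [0.4685, -0.1621, 0.146]
eef_pos: [0.4853, -0.0429, 0.1458]
eef_pos: [0.5022, 0.0763, 0.1455]
eef_pos: [0.5157, 0.1717, 0.1452]
time_s: 41.2
eef_pos: [0.516, 0.1701, 0.1457]
tool_rot: [0.001, 0.993, -0.122, -0.001]
force: [-0.4, 0.1, -0.9]
opening: 0.0155
finger_force: 58.8
wrist cell p0.90 at [253. 252.] n 4390 ztop 0.148 zmin 0.137 circ [0.5149 0.1702] d 0.067 rect [0.1659 0.2784] [0.096 0.796] 77.6
wrist charger p0.80 at [240. 117.] n 9721 ztop 0.029 zmin 0.010 circ [0.5744 0.1678] d 0.111 rect [0.5759 0.1712] [0.072 0.117] 74.4
((0.5745088458061218, 0.16728173196315765), (0.05021793022751808, 0.1024535596370697), 76.76458740234375)
to [0.575 0.168 0.04 ] turn z total units -0.01 shift total units (tool xyz) [ 2.29 -0.49  4.25] cur psi -104.1 pos [0.5165 0.17   0.1463] residual tilt [-0.0023 -0.0007]
[ 0.16  0.24  1.71 -0.    1.19  1.98]
```

View pics/w8.png

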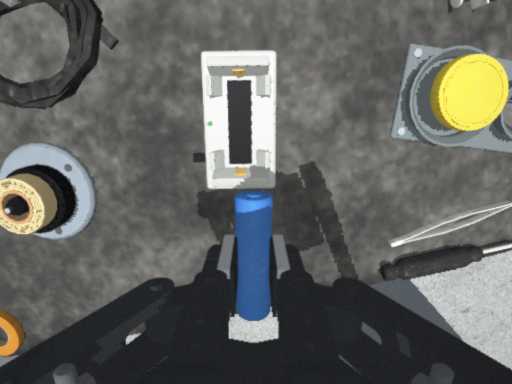

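```bash
J="python3 -m jog"
$J '[[[0.78,-0.16,0.2],[0,0,-0.1],0],[[0.78,-0.16,0.4],[0,0,0],0],[[0.78,-0.16,1],[0,0,0],0],[[0,0,1],[0,0,0],0],[[0,0,0.8],[0,0,0],0]]' |grep eef
$J '[[[0,0,0],[0,0,0],0],[[0,0,0],[0,0,0],0],[[0,0,0],[0,0,0],0]]'
python3 - <<'E'
from h import *
f,T,W,o=look('wrist',['cell','charger'],'w9.png')
P=o['charger'][1];P=P[(P[:,2]>.025)&(P[:,2]<.033)]
print(cv2.minAreaRect(P[:,:2].astype(np.float32)))
go(.5745,.1675,.03,-103.2)
E
```

```text
eef_pos: [0.5765, 0.1678, 0.0601]
time_s: 42.15
eef_pos: [0.5776, 0.1688, 0.0631]
tool_rot: [0.001, 0.993, -0.115, 0.001]
force: [0.1, -0.3, 0.9]
opening: 0.0157
finger_force: 58.8
wrist cell p0.71 at [251. 250.] n 4243 ztop 0.065 zmin 0.057 circ [0.5768 0.1695] d 0.067 rect [0.5525 0.1727] [0.023 0.116] 81.4
wrist charger p0.65 at [255. 253.] n 4307 ztop 0.065 zmin 0.056 circ [0.5768 0.1695] d 0.067 rect [0.5513 0.1738] [0.021 0.119] 76.9
wrist charger p0.61 at [263. 175.] n 8308 ztop 0.030 zmin 0.010 circ [0.6092 0.159 ] d 0.055 rect [0.5881 0.1701] [0.073 0.09 ] 76.6
((0.0, 0.0), (0.0, 0.0), 0.0)
to [0.5745 0.1675 0.03  ] turn z total units 0.01 shift total units (tool xyz) [-0.1   0.09  1.32] cur psi -103.1 pos [0.5774 0.169  0.0631] residual tilt [-0.0008  0.0025]
```

View pics/w9.png

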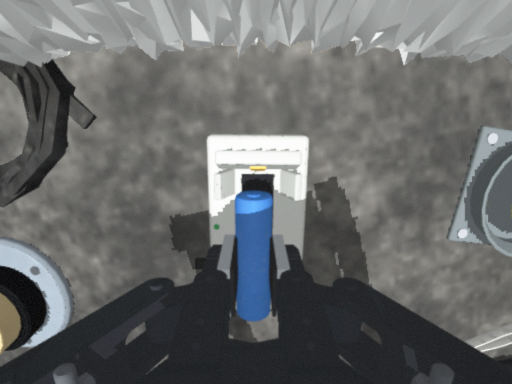

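```bash
J="python3 -m jog"
$J '[[[-0.07,0.08,0.3],[0,0,0],0],[[0,0,0.3],[0,0,0],0],[[0,0,0.3],[0,0,0],0],[[0,0,0.2],[0,0,0],0],[[0,0,0],[0,0,0],0]]'
$J '[[[0,0,0.15],[0,0,0],0],[[0,0,0.06],[0,0,0],0],[[0,0,0],[0,0,0],0],[[0,0,0],[0,0,0],0]]'
```

```text
time_s: 42.8
eef_pos: [0.5729, 0.1671, 0.0323]
tool_rot: [0.001, 0.993, -0.114, -0.002]
force: [-0.1, -0.7, -1.3]
opening: 0.0153
finger_force: 58.8
time_s: 43.2
eef_pos: [0.5743, 0.1673, 0.0288]
tool_rot: [0.001, 0.993, -0.114, -0.0]
force: [-0.1, -0.1, 0.3]
opening: 0.0157
finger_force: 58.9
```

Down at about floor height with no contact forces. I'll release, retract and check.

```bash
J="python3 -m jog"
$J '[[[0,0,0],[0,0,0],0.2],[[0,0,0],[0,0,0],0.3],[[0,0,0],[0,0,0],0.4],[[0,0,0],[0,0,0],0.4]]'
$J '[[[0,0,-0.3],[0,0,0],0.4],[[0,0,-1],[0,0,0],0.4],[[0,0,-1],[0,0,0],0.4],[[0,0,-1],[0,0,0],0.4],[[0,0,-1],[0,0,0],0.4]]' |grep eef
$J '[[[-1,0,-1],[0,0,0],0.4],[[-1,0,-1],[0,0,0],0.4],[[-1,0,-1],[0,0,0],0.4],[[-1,0,0],[0,0,0],0.4],[[0,0,0],[0,0,0],0.4]]' |grep eef
python3 - <<'E'
from h import *
f,T,W,o=look('wrist',png='w10.png')
look('scene',NAMES[:5],'s2.png');f,T,W,o=look('top',NAMES[:5])
E
```

```text
time_s: 43.6
eef_pos: [0.5743, 0.1673, 0.0288]
tool_rot: [0.001, 0.993, -0.114, -0.0]
force: [0.1, 0.1, 0.3]
opening: 0.0344
finger_force: 0.0
eef_pos: [0.5743, 0.1674, 0.1378]
eef_pos: [0.4749, 0.1911, 0.2127]
wrist wide_core_roll p0.85 at [ 98. 136.] n 906 ztop 0.028 zmin 0.011 circ [0.5558 0.3606] d 0.060 rect [0.554  0.3508] [0.038 0.06 ] 79.2
wrist narrow_core_roll p0.66 at [ 75. 133.] n 1994 ztop 0.047 zmin 0.027 circ [0.558 0.363] d 0.052 rect [0.5591 0.3731] [0.063 0.068] 28.6
wrist big_tub p0.66 at [444.  50.] n 3206 ztop 0.043 zmin 0.033 circ [ 0.5556 -0.0127] d 0.058 rect [ 0.5547 -0.0248] [0.082 0.057] 86.4
wrist small_tub p0.91 at [492.  67.] n 1260 ztop 0.049 zmin 0.008 circ [ 0.529  -0.0745] d 0.033 rect [ 0.5311 -0.0713] [0.04  0.037] 80.9
wrist cell p0.60 at [254.  72.] n 1237 ztop 0.031 zmin 0.021 circ [0.5732 0.1674] d 0.066 rect [0.5753 0.1669] [0.019 0.068] 77.3
wrist tape_stand p0.95 at [108. 122.] n 2995 ztop 0.050 zmin 0.001 circ [0.5586 0.3666] d 0.049 rect [0.5574 0.3601] [0.095 0.09 ] 2.6
wrist tub_holder p0.63 at [431.  79.] n 5615 ztop 0.023 zmin 0.002 ci
[... 581 characters left out ...]
 [ 0.5543 -0.0141] [0.056 0.055] 40.7
scene small_tub p0.74 at [291. 205.] n 175 ztop 0.050 zmin 0.019 circ [ 0.5282 -0.0796] d 0.033 rect [ 0.5271 -0.0793] [0.033 0.029] 41.4
scene cell p0.60 at [237. 156.] n 115 ztop 0.032 zmin 0.017 circ [0.5722 0.1641] d 0.064 rect [0.5719 0.1633] [0.015 0.064] 73.6
top big_tub p0.88 at [280. 175.] n 362 ztop 0.044 zmin 0.037 circ [ 0.5584 -0.0119] d 0.057 rect [ 0.558  -0.0119] [0.056 0.056] 39.6
top small_tub p0.66 at [303. 185.] n 162 ztop 0.050 zmin 0.006 circ [ 0.5321 -0.0767] d 0.035 rect [ 0.5305 -0.0757] [0.032 0.032] 1.2
top cell p0.61 at [213. 167.] n 161 ztop 0.032 zmin 0.018 circ [0.5753 0.1687] d 0.065 rect [0.5756 0.1698] [0.02  0.065] 76.5
```

View pics/w10.png

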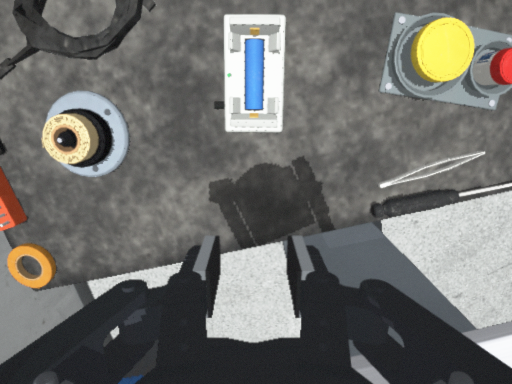

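View pics/s2.png

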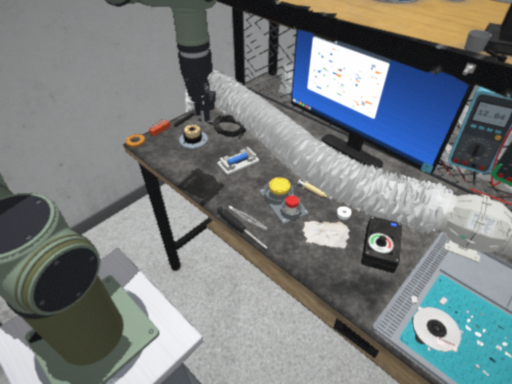

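Both pictures show everything seated, and the measured tops match the expected 27, 46, 42, 48 and 30 mm to within about 1 mm in the wrist view. In the wrist picture the cell is in its bay at (254,75), the rolls are stacked at (75,138), and the tubs are in their cups at (443,50) and (495,68).

```bash
python3 -c "
from plant import arm
print(arm.hand_in())"
```

```text
the job is handed in; nothing more can be done
None
```

All five consumables are in their holders, released and at rest, and the job was handed in at about 45 s of the 120 s; the hand-in returned no verdict.

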